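# Find the hidden catch on the pad box

## Robot

A 6-joint arm with a two-finger parallel gripper is mounted at the origin on the work surface. World frame = base frame: x ahead of the robot, y to its left, z up, the work surface at z = 0. Lengths are in m, angles in rad, forces in N, time in s.
With the tool pointing down it reaches from about 0.3 to 0.85 m from the base axis. Payload 4.2 kg.
Tool frame: the origin (TCP) lies at the very end of the fingers, on their centre line; the grasp point (between the pads) lies 19 mm behind it; z points along the fingers, y is the line along which they close (so a half turn about z gives the same grasp; the last joint's range is limited). The gripper opens to 91 mm and grips with 3 to 60 N. Pads are 32 mm wide; open, the fingers measure 118 mm over their backs; the gripper's body (76 mm by 178 mm) begins 60 mm behind the grasp point.
Start: joints at [-0.02, 0.32, 1.565, -0, 1.257, -0.02], TCP at [0.575, 0, 0.214] pointing down, gripper open.
Joint ranges: [-3.11, 3.11], [-0.84, 2.01], [0.21, 2.61], [-1.34, 4.49], [0.05, 2.63], [-2.56, 2.56]. Speed limits (rad/s): [2.57, 2.57, 3.14, 3.14, 3.14, 3.14].

## Interface

Orientations are given as a unit quaternion [x, y, z, w].
In Python, from workcell import monitor, imaging, workorder gives the robot as it stands.
- The arm moves only by the tool carry_out, never from a script. Its argument "plan" is a list of rows, each a list of 3 entries, a list of its own where there are three numbers: the shift along the tool's x, y, z each as a share of 20 cm, from -1 to 1, then the turn about the tool's z as a share of 2 pi rad, from -1 to 1, then the opening, from 0 (shut) to 1 (fully open). A call has 1 to 20 rows; each row shifts and turns the commanded pose from where the row before left it, along the tool's axes as they then stand; what a row does not reach is not made up. A row lasts 1/8 s, in which the tool goes at most 62.5 mm and 10.7 degrees, less where a joint would pass 70% of its speed; a pose out of reach is approached as far as the arm can. A call with a number of a shift or a turn outside -1 to 1 is refused whole. A call with a gripper value outside its range is refused whole. The fingers move at their own pace and stop on an object; the grip force is fixed at half the most. Time passes only in rows, so rows that do not move let the fingers close. It gives the time, the measured TCP pose, the force, the opening and the grip force at its end, in the units of the state.
- monitor.get_obs(): the state, without advancing time (a new reading comes with each control period).
- imaging.get_image(name): name is "scene" or "side" or "wrist"; returns the picture (400x640x3 uint8, red, green, blue); there is no depth.
- imaging.calibration(name): a dict with "camera_matrix" (3x3 intrinsics, pixels), "k1" (the pictures are not rectified: a ray, as slopes to the right and down, at radius r is drawn at 1 + k1 r^2 times it, then the intrinsics apply), "rvec" (rotation vector, rad) and "tvec" (3), from world to camera coordinates, as OpenCV has them. Camera axes: x right, y down, z forward; pixel columns grow to the right and rows downward; lengths in m; the calibration is good to about 2 mm. A picture is of the moment at which its call begins: read the wrist's pose just before it. calibration takes no time and is no camera call; for the wrist camera it gives the pose at the moment of the call.
- workorder.finish_job(): hands the job in; it is judged then, once.
The state is a dict: "time_s": time; "joint_pos": joint angles; "joint_velocities": joint speeds; "tau": joint torques, N m; "tool_pos": TCP position; "ee_rot": TCP orientation; "force": force on the tool from outside, world axes, zero at the start; "wrist_torque": the same for the moment, N m; "opening": finger opening in m; "grip_force": force on a finger pad.
Only numpy, scipy, OpenCV 4.12 (cv2) and the standard library are available. Lean on these libraries where they do the work, as an engineer would, in place of code of your own. Each camera call takes 0.05 s, during which the arm holds its last target. There are 200 camera calls.

## Task

The drawer of the wooden box is held shut by a concealed catch, worked by a flush push button somewhere along the inlaid panel in the box top. With the fingers shut, feel along the panel with light pressure to find the button, press it so that the drawer springs open by itself, then let the button come back up and move clear. Grasp and lift nothing, keep off the drawer and its brass pull, and leave everything on and around the box where it is.

Things in the scene. Friction and masses are not known exactly. Their poses are not given: they have to be found in the camera images.
- panel_mid (a point): Middle of the inlaid wooden panel in the box top, at the panel's surface, 97 mm above the table. x points to the back of the box, y along the panel, z up. The panel shows through a window 70 (x) by 150 mm (y) centred here, its surface 3 mm below the box top around it. It is rigid, but for the hidden button.
- catch (a joint): Travel of the hidden button, m: 0 up, 0.006 fully down; springs back. Yields from about 1.5 N, fully down by 6 N; frees the drawer at 0.003 to 0.005. Same wood as the panel, it fills a hole 56 (x) by 50 mm (y), its face 1.5 mm below the panel's surface. The hole's centre is at x = 0 and anywhere from y = -48 to +48 mm in the frame of panel_mid.
- box_top (a point): Centre of the top of the wooden box, 100 mm above the table; axes as panel_mid. The box is fixed, 220 (x) by 360 mm (y), 100 mm high.
- drawer (a joint): How far the drawer has come out of the box front, towards -x of panel_mid, in m: 0 shut, 0.045 fully out. A spring drives it out once the catch lets go; it stays out.
- pull (a point): Centre of the small brass pull, 16 mm across, in the middle of the drawer front, 38 mm above the table; it sticks out 17 mm. It moves with the drawer. Neither the drawer nor its pull is to be touched.
- cap: Bystander: white ceramic spindle cap, 38 mm across, 26 mm high, on the box top beyond the left (+y) end of the panel. Origin under its centre.
- puck: Bystander: cork puck, 40 mm across, 22 mm high, on the box top beyond the right (-y) end of the panel. Origin under its centre.
- tin: Bystander: metal tin of brush pads, 76 mm across, 60 mm high, on the table to the right of the box. Origin under its centre.
- roller: Bystander: black rubber roller with a wooden handle, 170 by 115 mm, 36 mm high, on the table to the right. Origin underneath, near its middle.
- brush: Bystander: hand brush lying on the table at the near left. Origin at its underside.
- fluid: Bystander: closed amber bottle, 64 mm across, 170 mm high, at the back right. Origin under its centre.
- record: Bystander: grey vinyl record, 300 mm across, 3 mm thick, lying on the platter of the washer at the left, 122 mm above the table. Origin under its centre.

How it is judged:
On the way:
1. the hidden button is pressed with the fingers far enough to let the drawer go (value of joint catch above 0.002 m and contact force between the fingers and anything else above 0.5 N), for 0.05 s.
At the end, for the whole second after the job is handed in: The drawer has sprung out at least 38 mm, the button is back up to within 1 mm, and every bystander is within 20 mm of where it began (value of joint drawer above 0.038 m and value of joint catch below 0.001 m and distance of each of cap, puck, tin, roller, brush, fluid, record from where it was at the start of the episode below 0.02 m); the robot touches nothing.
It fails at once if a bystander was moved more than 20 mm, or lifted (distance of any of cap, puck, tin, roller, brush, fluid, record from where it was at the start of the episode above 0.02 m).
It fails at once if the drawer or its pull was touched with the fingers (contact force between the fingers and drawer above 0.5 N).
It fails at once if the fingers pushed with more than 45 N (contact force between the fingers and anything else above 45 N).
It also fails if it takes over 48 s, if anything falls off the work surface, if the arm or the gripper's body presses on something with over 40 N, if the wrist force passes 120 N, or if a joint passes its speed limit or range.

## Working session

There is one attempt and no reset: what is moved stays moved. The work goes in short steps, Python scripts to look and compute and a tool call to move; the robot and the scene stay as the last step left them, time stands still between calls to the robot, and variables do not carry over. Pictures are saved under pics/ and viewed, at most 10 in all, crops included, and the job is handed in when it is done.

Besides the shell and the picture viewer there is one more tool, called after "Call:" as name(argument=value, ...) on one line, values as JSON. carry_out: Moves the arm, as the interface text tells. Its arguments: {"type":"object","properties":{"plan":{"type":"array"}},"required":["plan"]}

```bash
mkdir -p pics
cat > h.py <<'E'
import numpy as np, cv2
from workcell import monitor, imaging, workorder
def save(n,f):
    im=imaging.get_image(n); cv2.imwrite(f,im[:,:,::-1]); return im
def ray(c,u,v,z):
    K=np.array(c["camera_matrix"]);R=cv2.Rodrigues(np.array(c["rvec"],float))[0];t=np.array(c["tvec"],float)
    p=cv2.undistortPoints(np.array([[[u,v]]],float),K,np.array([c["k1"],0,0,0.]))[0,0]
    d=R.T@np.array([p[0],p[1],1]);o=-R.T@t
    return o+d*(z-o[2])/d[2]
E
python3 - <<'E'
from h import *
o=monitor.get_obs();print(o)
for n in("scene","wrist"):
    save(n,f"pics/{n}0.png")
E
```

```text
{'time_s': 0.0, 'joint_pos': array([-1.99672035e-02,  3.20314870e-01,  1.56569382e+00, -4.06017983e-05,
        1.25738920e+00, -1.99891077e-02]), 'joint_velocities': array([ 1.61217042e-03,  7.25279374e-04, -3.59929105e-04, -7.87546272e-04,
        6.22359521e-04, -8.84528058e-05]), 'tau': array([-5.01459035e-04, -4.12465632e+01, -2.31973493e+01,  7.28826877e-02,
        4.58198413e-02, -1.41870069e-04]), 'tool_pos': array([5.74488449e-01, 1.68731478e-05, 2.13101348e-01]), 'ee_rot': array([ 7.07094311e-01,  7.07118675e-01, -6.39290993e-04, -6.37493422e-04]), 'force': array([ 0.45143297, -0.09013464,  0.04376043]), 'wrist_torque': array([-0.01424269, -0.02199415, -0.01790217]), 'grip_force': 0.0, 'opening': 0.09124182294916716}
```

View pics/scene0.png

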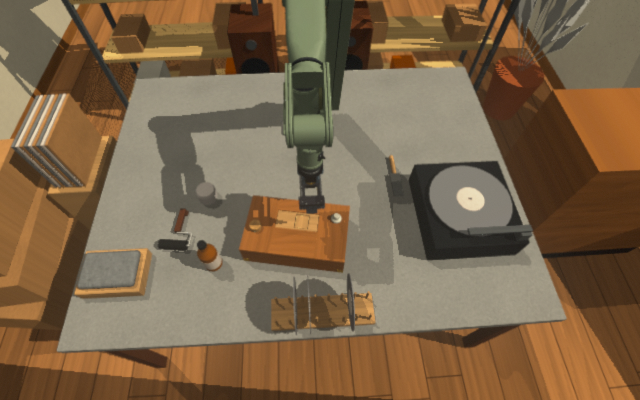

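View pics/wrist0.png

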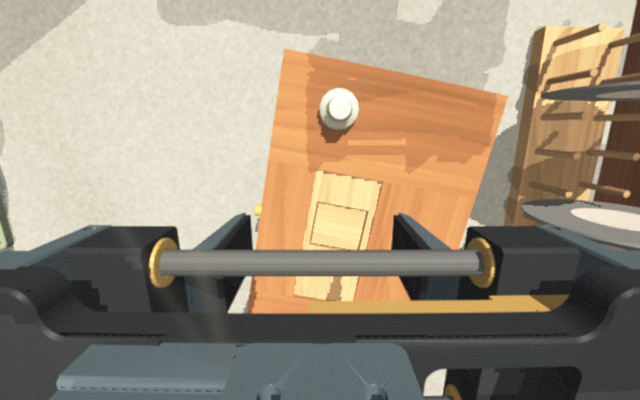

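The scene view shows the box at about (297,232) px, with the puck at the left (255,226) and the cap at the right (336,217). The wrist view shows the panel at about x 295–382, y 171–302, with a rectangular seam at about (311–367, 203–250).

Run:
```python
from h import *
c=imaging.calibration("wrist")
for n,u,v,z in [("boxFL",284,49,.1),("boxBL",507,96,.1),("p1",317,171,.1),("p2",382,180,.1),("p3",352,302,.1),("p4",295,297,.1),("s1",315,203,.095),("s2",368,209,.095),("s3",361,250,.095),("s4",311,244,.095),("cap",340,100,.126)]:
    print(n,ray(c,u,v,z).round(4))
im=cv2.imread("pics/wrist0.png")
cv2.imwrite("pics/w0c.png",cv2.resize(im[150:310,250:430],None,fx=4,fy=3.7,interpolation=cv2.INTER_CUBIC)[:600])
im=cv2.imread("pics/scene0.png")
cv2.imwrite("pics/s0c.png",cv2.resize(im[180:280,230:360],None,fx=6,fy=6,interpolation=cv2.INTER_CUBIC))
```

```text
boxFL [0.5393 0.1422 0.1   ]
boxBL [0.7537 0.1018 0.1   ]
p1 [0.5694 0.0283 0.1   ]
p2 [0.6363 0.019  0.1   ]
p3 [ 0.6094 -0.1244  0.1   ]
p4 [ 0.5434 -0.1179  0.1   ]
s1 [ 0.567  -0.0069  0.095 ]
s2 [ 0.624  -0.0135  0.095 ]
s3 [ 0.6182 -0.0613  0.095 ]
s4 [ 0.5623 -0.0541  0.095 ]
cap [0.5903 0.0947 0.126 ]
```

View pics/w0c.png

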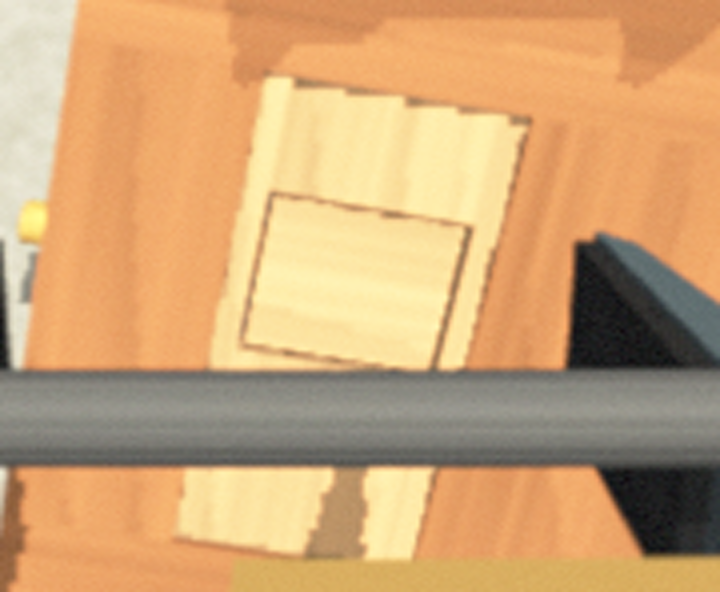

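View pics/s0c.png

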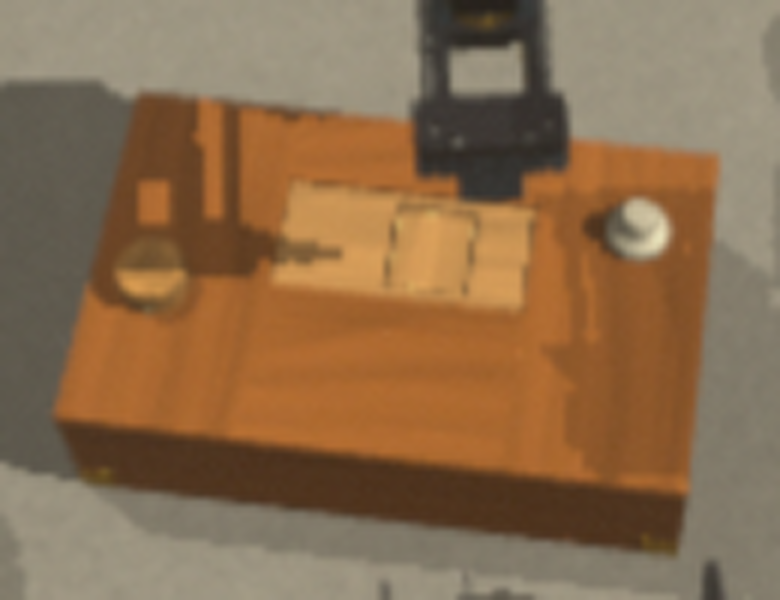

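The seam is 57 × 48 mm in the measured corners, which matches the button (56 × 50). It is centred near (0.593, −0.034), about 15 mm to +y of the panel middle. The box is yawed about −10°. I'll move above it with the fingers shut.

Call:
carry_out(plan=[[[-0.17,0.09,0],0,0],[[0,0,0.2],0.028,0],[[0,0,0.2],0,0],[[0,0,0],0,0],[[0,0,0],0,0],[[0,0,0],0,0],[[0,0,0],0,0],[[0,0,0],0,0]])

```text
time_s: 1.1
tool_pos: [0.5933, -0.034, 0.1347]
ee_rot: [0.766, 0.642, 0.0, 0.0]
force: [-0.4, -0.3, -0.4]
opening: 0.014
grip_force: 0.0
```

Run:
```python
from h import *
c=imaging.calibration("wrist")
im=save("wrist","pics/w1.png");print(monitor.get_obs()["tool_pos"],monitor.get_obs()["opening"],monitor.get_obs()["force"])
```

```text
[ 0.5931874  -0.03398183  0.13450833] 0.00995017200729802 [-1.22851823  0.21032756 -0.0150957 ]
```

View pics/w1.png

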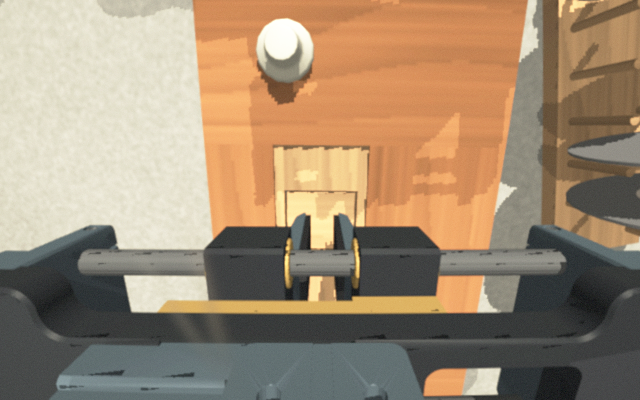

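The view is now square with the panel. Its +y edge runs at row 146 (columns 275–369) and the seam's +y edge at row 191 (columns 285–355). The closing fingers sit over the seam. I'll check the offset.

Run:
```python
from h import *
c=imaging.calibration("wrist");o=monitor.get_obs();print(o["tool_pos"],o["opening"])
from scipy.spatial.transform import Rotation as Ro
R=Ro.from_quat(o["ee_rot"])
for u,v,z in[(275,146,.1),(369,147,.1),(285,191,.097),(356,191,.097)]:
    print(R.inv().apply(ray(c,u,v,z)-o["tool_pos"]).round(4))
```

```text
[ 0.5931874  -0.03398183  0.13450833] 0.00995017200729802
[ 0.0582 -0.034   0.0345]
[0.0575 0.0339 0.0345]
[ 0.0242 -0.0282  0.0375]
[0.0242 0.0258 0.0375]
```

The seam edge is 24 mm ahead of the TCP and the window edge 58 mm, so the tool is centred on the seam within about 2 mm. I'll descend gently.

Call:
carry_out(plan=[[[0,0,0.1],0,0],[[0,0,0.05],0,0],[[0,0,0.03],0,0],[[0,0,0],0,0],[[0,0,0],0,0]])

```text
time_s: 1.78
tool_pos: [0.5934, -0.034, 0.0985]
ee_rot: [0.766, 0.642, 0.0, 0.0]
force: [-0.4, 0.1, -0.4]
opening: 0.0003
grip_force: 0.0
```

Call:
carry_out(plan=[[[0,0,0.005],0,0],[[0,0,0.005],0,0],[[0,0,0],0,0]])

```text
time_s: 2.15
tool_pos: [0.593, -0.034, 0.096]
ee_rot: [0.766, 0.642, 0.0, 0.0]
force: [-0.1, -0.4, 0.1]
opening: 0.0006
grip_force: 0.0
```

Below the panel surface with no contact, so the tool is in the recess. Next I'll press in steps.

Call:
carry_out(plan=[[[0,0,0.005],0,0],[[0,0,0.005],0,0],[[0,0,0],0,0]])

```text
time_s: 2.52
tool_pos: [0.5931, -0.034, 0.0941]
ee_rot: [0.767, 0.642, 0.0, 0.0]
force: [-0.9, -0.6, 1.3]
opening: 0.0005
grip_force: 1.1
```

Call:
carry_out(plan=[[[0,0,0.005],0,0],[[0,0,0.005],0,0],[[0,0,0],0,0]])

```text
time_s: 2.9
tool_pos: [0.5931, -0.034, 0.0918]
ee_rot: [0.766, 0.642, 0.0, 0.0]
force: [0.6, -0.4, 0.8]
opening: 0.0007
grip_force: 0.7
```

Call:
carry_out(plan=[[[0,0,0.005],0,0],[[0,0,0.005],0,0],[[0,0,0],0,0]])

```text
time_s: 3.28
tool_pos: [0.5931, -0.034, 0.0901]
ee_rot: [0.766, 0.642, 0.0, 0.0]
force: [-0.2, -0.1, 4.1]
opening: 0.0004
grip_force: 2.2
```

Run:
```python
from h import *
im=save("scene","pics/s2.png")
cv2.imwrite("pics/s2c.png",cv2.resize(im[170:280,220:360,::-1],None,fx=5,fy=5,interpolation=cv2.INTER_CUBIC))
o=monitor.get_obs();print(o["tool_pos"],o["force"])
```

```text
[ 0.59310621 -0.03400604  0.09015834] [-1.23183815  0.17120032  4.05347505]
```

View pics/s2c.png

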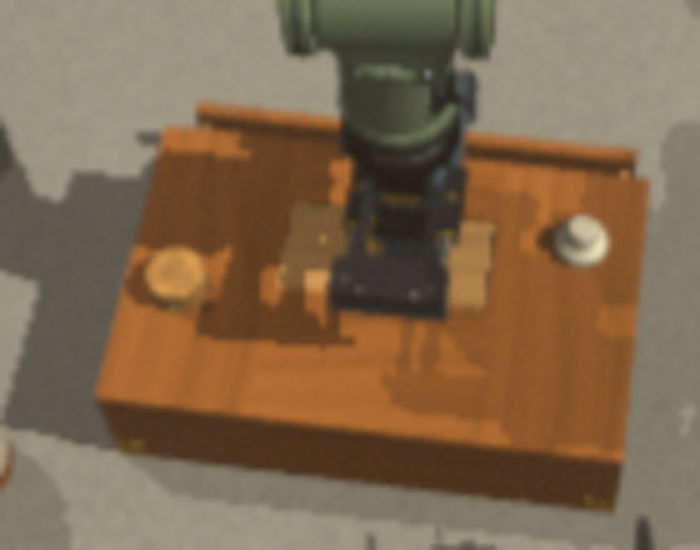

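The drawer front now shows as a strip beyond the box's near edge (crop 197–637, 105–160), so the drawer has sprung out. I'll lift clear.

Call:
carry_out(plan=[[[0,0,-0.03],0,0],[[0,0,-0.12],0,0],[[0,0,-0.25],0,0],[[0,0,-0.25],0,0],[[0,0,-0.1],0,0],[[0,0,0],0,0],[[0,0,0],0,0],[[0,0,0],0,0]])

```text
time_s: 4.32
tool_pos: [0.5922, -0.0339, 0.2382]
ee_rot: [0.766, 0.642, -0.001, -0.001]
force: [-0.9, -0.8, -0.4]
opening: 0.0001
grip_force: 0.0
```

Run:
```python
from h import *
save("wrist","pics/w3.png")
o=monitor.get_obs();print(o["tool_pos"],o["force"])
```

```text
[ 0.59240296 -0.03397778  0.23842945] [-0.43395695  0.23356967 -0.01257502]
```

View pics/w3.png

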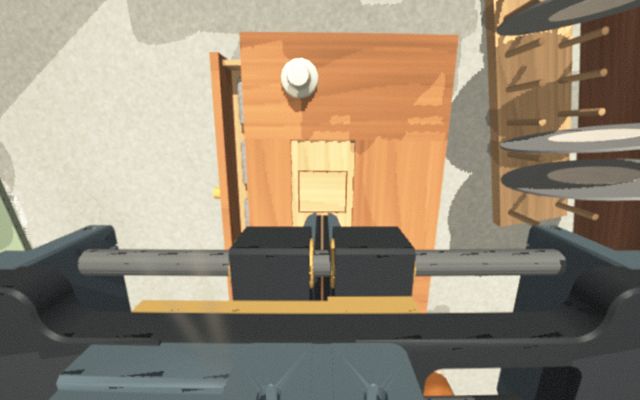

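The drawer stands out at the left: its front is at columns 211–222 (row 55), the box edge at 241, and the pull at (217,193). The cap is unmoved. I'll check the extension, then hand in.

Run:
```python
from h import *
from scipy.spatial.transform import Rotation as Ro
c=imaging.calibration("wrist");o=monitor.get_obs();R=Ro.from_quat(o["ee_rot"])
f=lambda u,v,z:R.inv().apply(ray(c,u,v,z)-o["tool_pos"])[1]
e=f(241,55,.1)
print([round(e-f(211,55,z),4) for z in(.06,.07,.08)], "pull tip",round(e-f(213,193,.038),4))
```

```text
[np.float64(0.0453), np.float64(0.0417), np.float64(0.038)] pull tip 0.0667
```

```bash
python3 -c "
from workcell import workorder
print(workorder.finish_job())"
```

```text
the job is handed in; nothing more can be done
None
```

I found the button by its seam and pressed it. The drawer sprang out about 42–45 mm as measured in the wrist image, the arm was lifted clear of the box, and the job is handed in; no verdict was returned.

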